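# Return the standing nut driver to its pad in the wall cabinet

### The job

In the small open cabinet, pick up the blue-handled nut driver that stands on its socket end, lift it and put it back on its round green pad, upright and with its whole foot on the pad. It is top-heavy, so carry it without tipping it and let go only once it stands on the pad. Leave the red-handled nut driver and the jam jar where they are.

Things in the scene. Friction and masses are not known exactly. Their poses are not given: they have to be found in the camera images.
- nut_driver_mid (a point): Blue-handled nut driver, loose, 0.28 kg, 160 mm tall, standing on its socket. Point: on its axis half-way up, 80 mm above the underside; z points up along it. From the bottom: flat steel socket (the foot) 28 mm wide, 32 mm high; 12 mm shaft; black collar; round blue handle 31 mm in diameter from 85 to 160 mm up: grip its upper half. Centre of mass 100 mm up; topples at 8 degrees of lean.
- pad_top (a point): Round green pad, 68 mm in diameter, 3 mm thick, fixed on the white cabinet base. Point: centre of its top face. A driver standing here has its half-way point 80 mm higher. Side panels, 170 mm high, are over 100 mm from this and all loose things; a tin of hooks (75 mm high) and a flat grey stud finder, both fixed, have their centres at least 80 mm away from them.
- red_driver_mid (a point): Red-handled nut driver, a bystander: loose, same shape and size as the blue one, standing on the base, 160 mm tall; topples easily. Point: on its axis, 80 mm above its underside. The centres of drivers, jar and pad are at least 95 mm apart.
- jar_mid (a point): The glass jam jar with a silver lid, a bystander: loose, 66 mm in diameter, 90 mm tall. This point is its centre, 45 mm above its underside.
There are look-alikes about, which are no part of the job. What is meant by the part that bears nut_driver_mid is not turquoise or yellow, and is the smaller of those in its own colour.

How it is judged:
By the outcome, as a careful person would: the job done as asked, in the order asked, and still so for the second after the job is handed in, with the robot touching nothing.
It also fails if it takes over 42 s, if anything falls off the work surface, if the arm or the gripper's body presses on something with over 40 N, if the wrist force passes 120 N, or if a joint passes its speed limit or range.

### The arm

A 7-joint arm with a two-finger parallel gripper is mounted at the origin on the work surface. World frame = base frame: x ahead of the robot, y to its left, z up, the work surface at z = 0. Lengths are in m, angles in rad, forces in N, time in s.
With the tool pointing down it reaches from about 0.35 to 0.9 m from the base axis. Payload 19.9 kg.
Tool frame: the origin (TCP) lies at the very end of the fingers, on their centre line; the grasp point (between the pads) lies 19 mm behind it; x points along the fingers, y is the direction in which the jaws open and shut, and the axes are right-handed (so a half turn about x gives the same grasp; the last joint's range is limited). The gripper opens to 85 mm and grips with 20 to 120 N. Pads are 22 mm wide; open, the fingers measure 114 mm over their backs; the gripper's body (76 mm by 85 mm) begins 54 mm behind the grasp point. The pads swing forward as they close: fully open they stand 13 mm farther back than shut.
Start: joints at [-1.204, 0.417, -0.01, 1.614, 0.005, 1.111, -0.053], TCP at [0.248, 0.573, 0.231] pointing down, gripper open.
Joint ranges: [-2.81, 2.81], [-0.39, 2.02], [-1.27, 1.25], [0.06, 2.57], [-1.19, 4.33], [0.19, 2], [-2.82, 2.82]. Speed limits (rad/s): [1.89, 1.89, 2.39, 2.39, 3.01, 3.01, 3.01].

### API

Orientations are given as a unit quaternion [x, y, z, w].
In Python, from rig import sense, grab_frame, camera_model, hand_in gives the robot as it stands. The module is installed in compiled form; this text tells all that it offers.
- The arm moves only by the tool apply_moves, never from a script. Its argument "targets" is one flat list of numbers, 5 for each row, row after row: the shift along the tool's x, y, z as a fraction of full scale, then the turn about the tool's x as a fraction of full scale, then the closure, from 0 (fully open) to 1 (shut). In form: [tx, ty, tz, roll, fingers, tx, ty, tz, roll, fingers, ...]. A call has 1 to 8 rows; each row is the pose to reach, as a shift and turn from the pose commanded when the call began, along the tool's axes at that moment, turning the shorter way round; what a row does not reach only later rows make up. Full scale, the value 1, is 0.2 m for a shift and pi rad for a turn. A row lasts 1/12 s, in which the tool goes at most 41.7 mm and 7.16 degrees, less where a joint would pass 70% of its speed; a pose out of reach is approached as far as the arm can. A call with a number of a shift or a turn outside -1 to 1 is refused whole. A call with a gripper value outside its range is refused whole. The fingers move at their own pace and stop on an object; "newtons" is the grip in N (left out, the last holds). Time passes only in rows, so rows that repeat a pose let the fingers close. It gives the time, the measured TCP pose, the force and the opening at its end, in the units of the state.
- sense(): the state, without advancing time (a new reading comes with each control period).
- grab_frame(name): name is "side" or "top" or "wrist"; returns the picture (420x560x3 uint8, red, green, blue); there is no depth.
- camera_model(name): a dict with "fx", "fy", "cx", "cy" (pixels), "D" ([k1, k2, p1, p2, k3] as OpenCV has them; the pictures are not rectified), "T" (4x4, takes a point from camera to world coordinates); the wrist camera has in their place "tool_from_camera" (4x4, takes a point from camera to tool coordinates, whose origin is the TCP and whose axes are the tool frame's). Camera axes: x right, y up, looking along -z (the intrinsics and any distortion apply to the point x, -y, -z); pixel columns grow to the right and rows downward; lengths in m; the calibration is good to about 2 mm. A picture is of the moment at which its call begins: read the wrist's pose just before it. camera_model takes no time and is no camera call.
- hand_in(): hands the job in, once; it reports no verdict.
The state is a dict: "clock": time; "joint_pos": joint angles; "qd": joint speeds; "tau": joint torques, N m; "tcp_pos": TCP position; "ee_rot": TCP orientation; "contact_force": force on the tool from outside, world axes, zero at the start; "wrist_torque": the same for the moment, N m; "grip_width": finger opening in m.
Only numpy, scipy, OpenCV 4.12 (cv2) and the standard library are available. Lean on these libraries where they do the work, as an engineer would, in place of code of your own. Each camera call takes 0.05 s, during which the arm holds its last target.

## Working session

There is one attempt and no reset: what is moved stays moved. The work goes in short steps, Python scripts to look and compute and a tool call to move; the robot and the scene stay as the last step left them, time stands still between calls to the robot, and variables do not carry over. Pictures are saved under pics/ and viewed, and the job is handed in when it is done.

Besides the shell and the picture viewer there is one more tool, called after ">>>" in YAML: its name, and indented under it one key for each argument. apply_moves: Moves the arm, as the interface text tells. Shift numbers are shares of 0.2 m and turn numbers shares of pi rad, none past 1 either way. Its arguments: {"type":"object","properties":{"targets":{"type":"array"},"newtons":{"type":"number"}},"required":["targets"]}

```bash
mkdir -p pics; python3 - <<'E'
from rig import *
import cv2
s=sense()
for k,v in s.items(): print(k,v)
for n in ["side","top","wrist"]:
    f=grab_frame(n); cv2.imwrite(f"pics/{n}0.png",f[:,:,::-1]); print(n,camera_model(n))
E
```

```text
clock 0.0
joint_pos [-1.20351483  0.41797789 -0.01031765  1.61418241  0.00471903  1.11068454
 -0.05299787]
qd [-0.00085357  0.00027122  0.00136013 -0.00105146  0.00070269  0.00061274
  0.00094737]
tau [ 5.28796045e-04 -8.64420819e+01  6.78633358e-01 -4.34917581e+01
  1.91047601e-02  7.10671491e-03 -8.51513573e-05]
tcp_pos [0.24830038 0.57318112 0.2306543 ]
ee_rot [ 0.14307948  0.69244272 -0.14394195  0.69233811]
contact_force [ 0.29518908 -0.2701077   0.03355624]
wrist_torque [ 0.04092302 -0.00074473  0.06621002]
grip_width 0.085490067071315
side {'fx': 395.2062291769817, 'fy': 395.2062291769817, 'cx': 270.9473609120534, 'cy': 212.4769913626805, 'D': array([-0.05936642,  0.        ,  0.        ,  0.        ,  0.        ]), 'T': array([[-0.89103227,  0.24418413, -0.38266906,  0.26160129],
       [-0.45374047, -0.4541048 ,  0.76675186,  0.50325692],
       [ 0.01345678,  0.85683309,  0.51541825,  0.42804591],
       [ 0.        ,  0.        ,  0.        ,  1.        ]])}
top {'fx': 464.1707737518432, 'fy': 464.1707737518432, 'cx': 286.8126489975475, 'cy': 213.13754036054596, 'D': array
[... 166 characters left out ...]
.02709201,  0.01524617],
       [ 0.02815274,  0.05250865,  0.99822355,  0.85288416],
       [ 0.        ,  0.        ,  0.        ,  1.        ]])}
wrist {'fx': 299.87624207255953, 'fy': 299.87624207255953, 'cx': 278.64634209972905, 'cy': 212.67791812463406, 'D': array([-0.02703516,  0.        ,  0.        ,  0.        ,  0.        ]), 'tool_from_camera': array([[ 7.17989529e-04,  3.18450352e-01, -9.47939269e-01,
        -1.43085150e-01],
       [ 9.99999508e-01,  4.19763358e-04,  8.98436211e-04,
         3.77372840e-04],
       [ 6.84017499e-04, -9.47939448e-01, -3.18449894e-01,
        -8.27116461e-02],
       [ 0.00000000e+00,  0.00000000e+00,  0.00000000e+00,
         1.00000000e+00]])}
```

View pics/side0.png

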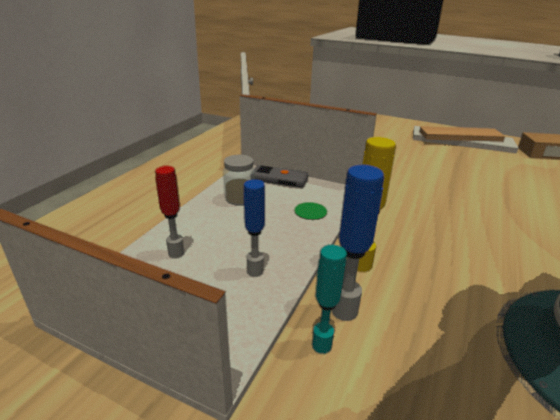

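View pics/top0.png

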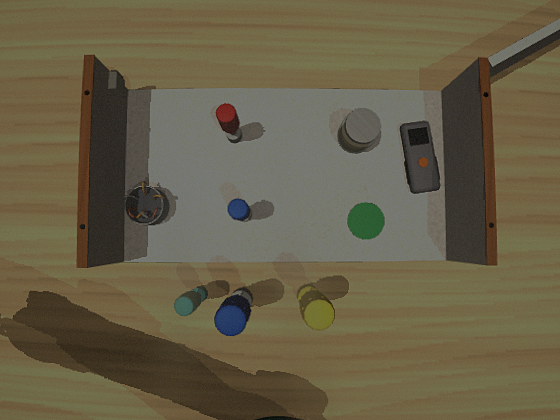

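View pics/wrist0.png

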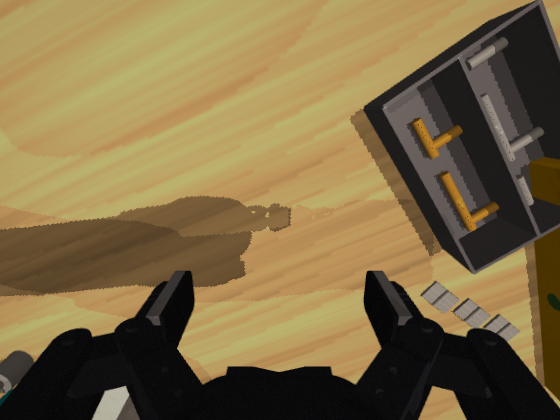

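The side view shows the small blue driver in the cabinet at (255,208), the big blue look-alike outside at (362,210), the red driver at (168,192) and the pad at (311,211). In the top view, the small blue handle is at (238,209), the pad at (366,221), red at (227,114) and the jar lid at (363,127).

```bash
cat > h.py <<'E'
import numpy as np, cv2
from rig import *
from scipy.spatial.transform import Rotation as R
def ray(name,uv,T=None):
    m=camera_model(name)
    K=np.array([[m['fx'],0,m['cx']],[0,m['fy'],m['cy']],[0,0,1]])
    p=cv2.undistortPoints(np.array([[uv]],float),K,m['D'])[0,0]
    T=m['T'] if T is None else T
    d=T[:3,:3]@np.array([p[0],-p[1],-1]); return T[:3,3],d/np.linalg.norm(d)
def proj(name,P,T=None):
    m=camera_model(name);T=m['T'] if T is None else T
    K=np.array([[m['fx'],0,m['cx']],[0,m['fy'],m['cy']],[0,0,1]])
    q=np.linalg.inv(T)@np.append(P,1); q=np.array([q[0],-q[1],-q[2]])
    return cv2.projectPoints(q.reshape(1,1,3),np.zeros(3),np.zeros(3),K,m['D'])[0].ravel()
def plane(r,z): o,d=r; return o+d*(z-o[2])/d[2]
def tri(r1,r2):
    o1,d1=r1;o2,d2=r2
    t=np.linalg.lstsq(np.c_[d1,-d2],o2-o1,rcond=None)[0]
    a=o1+t[0]*d1;b=o2+t[1]*d2
    return (a+b)/2,np.linalg.norm(a-b)
def mask(img,col):
    hsv=cv2.cvtColor(img,cv2.COLOR_RGB2HSV)
    lo,hi={'blue':((108,120,50),(128,255,255)),'green':((50,120,40),(80,255,255)),'red':((0,170,60),(5,255,255))}[col]
    m=cv2.inRange(hsv,lo,hi)
    if col=='red': m|=cv2.inRange(hsv,(174,170,60),(180,255,255))
    return m
def blobs(m,amin=60):
    c,_=cv2.findContours(m,cv2.RETR_EXTERNAL,cv2.CHAIN_APPROX_NONE)
    return [x for x in c if cv2.contourArea(x)>amin]
def wristT(s):
    T=np.eye(4);T[:3,:3]=R.from_quat(s['ee_rot']).as_matrix();T[:3,3]=s['tcp_pos']
    return T@camera_model('wrist')['tool_from_camera']
E
python3 - <<'E'
from h import *
for n in ['side','top']:
    im=cv2.imread(f'pics/{n}0.png')[:,:,::-1].copy()
    for c in ['blue','green','red']:
        for b in blobs(mask(im,c)):
            M=cv2.moments(b); e=cv2.fitEllipse(b)
            print(n,c,cv2.contourArea(b),[round(M['m10']/M['m00'],1),round(M['m01']/M['m00'],1)],cv2.boundingRect(b),np.round(np.array([*e[0],*e[1],e[2]]),1))
s=cv2.imread('pics/side0.png')[140:300,130:350];cv2.imwrite('pics/sc.png',cv2.resize(s,None,fx=3.5,fy=3.5,interpolation=cv2.INTER_CUBIC))
s=cv2.imread('pics/top0.png')[90:250,200:400];cv2.imwrite('pics/tc.png',cv2.resize(s,None,fx=3.5,fy=3.5,interpolation=cv2.INTER_CUBIC))
E
```

```text
side blue 827.5 [253.7, 204.5] (244, 179, 20, 53) [253.9 203.9  20.1  57.7 179. ]
side blue 2721.0 [360.6, 207.2] (340, 165, 43, 88) [360.7 206.1  36.4 101.1   8.6]
side green 364.5 [310.3, 210.6] (295, 203, 32, 16) [310.3 210.6  15.1  30.8  94.4]
side red 787.0 [166.9, 189.8] (156, 166, 23, 49) [166.9 189.4  19.2  55.6 172.4]
top blue 711.5 [229.9, 319.9] (215, 305, 31, 31) [229.9 319.8  29.8  30.8 142.7]
top blue 279.0 [237.3, 208.4] (228, 199, 20, 20) [237.3 208.4  18.8  19.1  23.1]
top green 964.5 [365.6, 220.4] (348, 203, 36, 36) [365.6 220.4  34.8  35.4 174.4]
top red 251.5 [225.2, 112.5] (216, 104, 20, 18) [225.2 112.5  17.4  18.7  70.6]
```

```bash
true
```

```text
(no output)
```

View pics/sc.png

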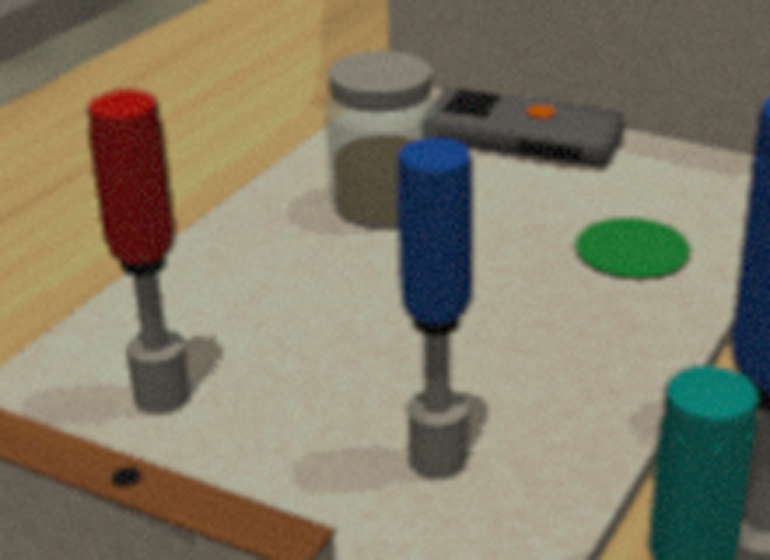

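View pics/tc.png

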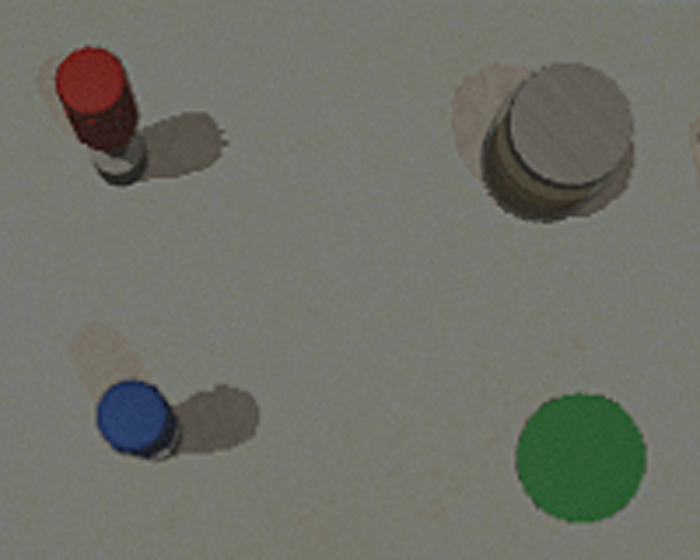

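```bash
python3 - <<'E'
from h import *
pts={'blue_top':((254.6,184.3),(237.3,208.0)),'pad':((310.3,210.6),(365.6,220.4)),'red_top':((165.4,170.0),(225.6,112.7)),'jar_lid':((238.9,161.4),(363.1,125.1))}
for k,(a,b) in pts.items():
    P,g=tri(ray('side',a),ray('top',b)); print(k,P.round(4),'gap',round(g,4))
print('blue foot', plane(ray('side',(255.1,271.0)),.018).round(4), plane(ray('side',(255.1,271.0)),.015).round(4))
print(plane(ray('top',(365.6,220.4)),.02))
s=sense();M=R.from_quat(s['ee_rot']).as_matrix();print(M.round(4))
E
```

```text
blue_top [0.5066 0.0687 0.1745] gap 0.003
pad [ 0.4994 -0.151   0.018 ] gap 0.0013
red_top [0.6488 0.0902 0.1742] gap 0.0023
jar_lid [ 0.6534 -0.1294  0.1025] gap 0.0025
blue foot [0.5054 0.0689 0.018 ] [0.5071 0.0657 0.015 ]
[ 0.49995619 -0.15039208  0.02      ]
[[-3.000e-04  3.975e-01  9.176e-01]
 [-8.000e-04  9.176e-01 -3.975e-01]
 [-1.000e+00 -9.000e-04  1.000e-04]]
```

The heights agree: the blue and red tops are at 0.174, which puts the base at about 0.014. The pad is at about 0.017 and the jar lid at 0.1025. The blue driver is at about (0.506, 0.068) and the pad at about (0.500, -0.151). In tool axes the shift to the driver is ty -0.361 and tz +0.437, so I'm splitting it into three calls and rising first.

>>> apply_moves:
  targets: [-0.1,0,0,0,0,-0.2,-0.05,0.06,0,0,-0.25,-0.14,0.17,0,0,-0.25,-0.23,0.28,0,0,-0.25,-0.32,0.39,0,0,-0.25,-0.42,0.51,0,0,-0.25,-0.51,0.62,0,0,-0.25,-0.6,0.73,0,0]
  newtons: 40

```text
clock: 0.82
tcp_pos: [0.3351, 0.4038, 0.2812]
ee_rot: [0.143, 0.692, -0.144, 0.692]
contact_force: [0.2, 0.4, -0.2]
grip_width: 0.0851
```

>>> apply_moves:
  targets: [0,-0.09,0.1,0,0,0,-0.18,0.2,0,0,0,-0.27,0.3,0,0,0,-0.36,0.4,0,0,0,-0.44,0.5,0,0,0,-0.52,0.6,0,0,0,-0.57,0.68,0,0,0,-0.6,0.73,0,0]

```text
clock: 1.48
tcp_pos: [0.4219, 0.2351, 0.2813]
ee_rot: [0.144, 0.692, -0.144, 0.692]
contact_force: [-0.0, 1.1, 0.9]
grip_width: 0.0856
```

>>> apply_moves:
  targets: [0,-0.09,0.1,0,0,0,-0.18,0.2,0,0,0,-0.27,0.3,0,0,0,-0.36,0.4,0,0,0,-0.42,0.5,0,0,0,-0.48,0.57,0,0,0,-0.5,0.6,0,0,0,-0.5,0.6,0,0]

```text
clock: 2.15
tcp_pos: [0.4918, 0.0964, 0.2811]
ee_rot: [0.144, 0.692, -0.145, 0.692]
contact_force: [0.1, 0.1, -1.0]
grip_width: 0.0854
```

```bash
python3 - <<'E'
from h import *
s=sense();f=grab_frame('wrist');cv2.imwrite('pics/w1.png',f[:,:,::-1])
print(s['clock'],s['tcp_pos'],s['joint_pos'].round(3) if hasattr(s['joint_pos'],'round') else s['joint_pos'])
T=wristT(s)
for P in [(.506,.068,.174),(.506,.068,.014),(.5,-.151,.017)]: print(proj('wrist',P,T))
for b in blobs(mask(f,'blue')):
    e=cv2.fitEllipse(b);print(cv2.boundingRect(b),np.round([*e[0],*e[1]],1))
M=R.from_quat(s['ee_rot']).as_matrix();print(M.round(4));print(M.T@(np.array([.506,.068,.133])-s['tcp_pos'])/.2)
E
```

```text
2.15 [0.49175832 0.09641682 0.28113935] [-0.568  0.148  0.348  1.865 -0.055  1.138  0.959]
[256.08634575 236.8341119 ]
[264.31736272 192.05740746]
[129.76120516 245.79893541]
(242, 200, 35, 52) [259.7 226.2  32.4  52.8]
(111, 12, 106, 86) [160.7  56.7  72.  114.2]
[[-2.000e-04  3.997e-01  9.166e-01]
 [-5.000e-04  9.166e-01 -3.997e-01]
 [-1.000e+00 -6.000e-04  0.000e+00]]
[ 0.74075735 -0.1013676   0.12203846]
```

View pics/w1.png

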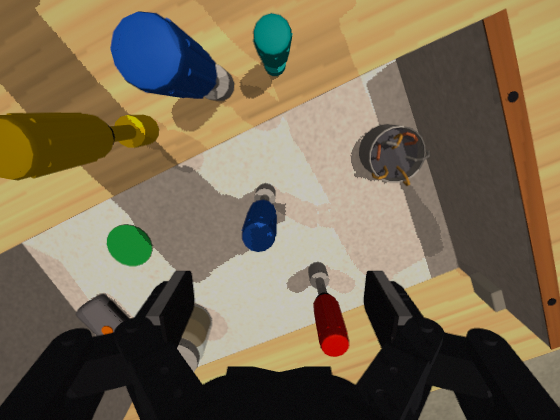

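The wrist view shows the blue handle's top face near (259,236) and the pad near (130,245). I predicted the pad at (129.8,245.8), so that agrees. I'm refining the handle top.

```bash
python3 - <<'E'
from h import *
f=cv2.imread('pics/w1.png')
cv2.imwrite('pics/w1c.png',cv2.resize(f[175:265,220:300],None,fx=6,fy=6,interpolation=cv2.INTER_CUBIC))
b=[x for x in blobs(mask(f[:,:,::-1].copy(),'blue')) if cv2.boundingRect(x)[0]==242][0]
m=np.zeros(f.shape[:2],np.uint8);cv2.drawContours(m,[b],-1,255,-1)
for r in range(200,254,4):
    c=np.where(m[r])[0]; 
    if len(c):print(r,c.min(),c.max())
g=blobs(mask(f[:,:,::-1].copy(),'green'),300)
for x in g: print(cv2.fitEllipse(x))
E
```

```text
200 260 266
204 252 271
208 250 274
212 248 275
216 247 275
220 246 275
224 244 275
228 243 275
232 243 275
236 242 274
240 243 273
244 245 271
248 249 267
((129.0054168701172, 244.87060546875), (37.91825866699219, 45.8409309387207), 118.88255310058594)
```

View pics/w1c.png

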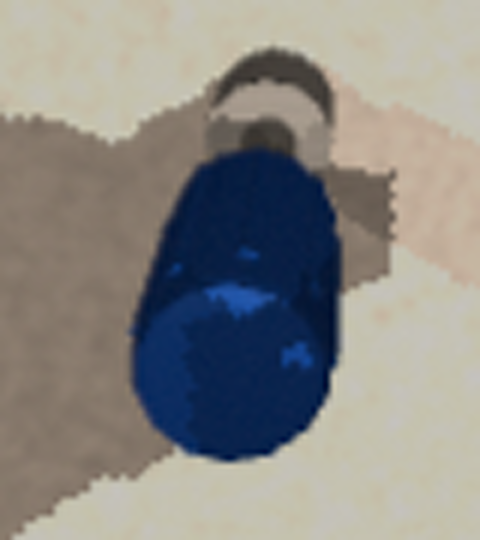

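The top-face centre is at (258.7,237.2), about 1.8 mm from my estimate along tool +y, so I'm aiming there.

>>> apply_moves:
  targets: [0,-0.05,0.06,0,0,0,-0.093,0.122,0,0,0.1,-0.093,0.122,0,0,0.22,-0.093,0.122,0,0,0.34,-0.093,0.122,0,0,0.46,-0.093,0.122,0,0,0.54,-0.093,0.122,0,0,0.58,-0.093,0.122,0,0]

```text
clock: 2.87
tcp_pos: [0.5049, 0.0723, 0.1633]
ee_rot: [0.143, 0.693, -0.143, 0.692]
contact_force: [-0.3, 0.8, -0.6]
grip_width: 0.0853
```

>>> apply_moves:
  targets: [0.04,0,0,0,0,0.08,0,0,0,0,0.12,0,0,0,0,0.15,0,0,0,0,0.16,0,0,0,0,0.16,0,0,0,0,0.16,0,0,0,0]

```text
clock: 3.45
tcp_pos: [0.5065, 0.071, 0.1336]
ee_rot: [0.144, 0.692, -0.144, 0.693]
contact_force: [-0.2, -0.5, 0.5]
grip_width: 0.0853
```

```bash
python3 - <<'E'
from h import *
s=sense();f=grab_frame('wrist');cv2.imwrite('pics/w2.png',f[:,:,::-1])
g=grab_frame('side');cv2.imwrite('pics/s2.png',g[:,:,::-1])
print(s['clock'],s['tcp_pos'],s['contact_force'])
E
```

```text
3.45 [0.50652188 0.0709526  0.13356684] [-0.19094998 -0.48654103  0.49064904]
```

View pics/w2.png

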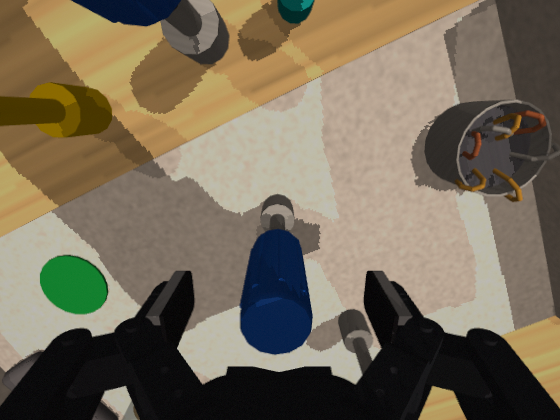

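View pics/s2.png

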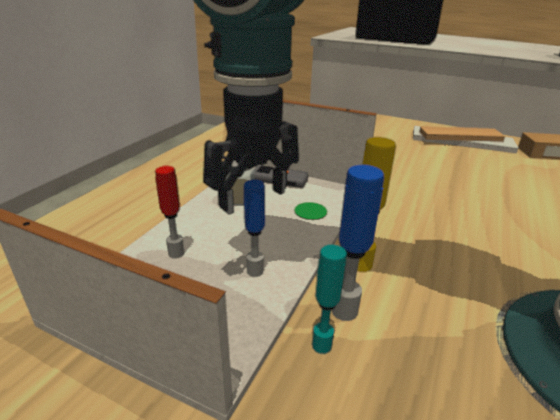

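In the wrist view the driver's top is at (276,325) and the jaw centre line is at column 278.5. I'm correcting that 1.4 mm, then closing gently.

>>> apply_moves:
  targets: [0,-0.007,0,0,0,0,-0.007,0,0,0.2,0,-0.007,0,0,0.35,0,-0.007,0,0,0.45,0,-0.007,0,0,0.5,0,-0.007,0,0,0.54,0,-0.007,0,0,0.58,0,-0.007,0,0,0.6]
  newtons: 40

```text
clock: 4.22
tcp_pos: [0.5058, 0.0697, 0.1333]
ee_rot: [0.143, 0.692, -0.144, 0.692]
contact_force: [-0.4, 0.3, -0.1]
grip_width: 0.0341
```

>>> apply_moves:
  targets: [0,0,0,0,0.62,0,0,0,0,0.64,0,0,0,0,0.66,0,0,0,0,0.68,0,0,0,0,0.7,0,0,0,0,0.75,0,0,0,0,0.8,0,0,0,0,0.8]

```text
clock: 4.88
tcp_pos: [0.5059, 0.0697, 0.1334]
ee_rot: [0.144, 0.692, -0.143, 0.692]
contact_force: [-0.4, 1.0, 5.4]
grip_width: 0.0303
```

```bash
python3 - <<'E'
from h import *
s=sense();f=grab_frame('wrist');cv2.imwrite('pics/w3.png',f[:,:,::-1])
g=grab_frame('side');cv2.imwrite('pics/s3.png',g[:,:,::-1])
print(s['clock'],s['tcp_pos'],s['contact_force'],s['grip_width'])
E
```

```text
4.8833 [0.50589819 0.06971134 0.1334451 ] [-0.35016507  1.03316007  5.35497384] 0.030262871981610755
```

View pics/w3.png

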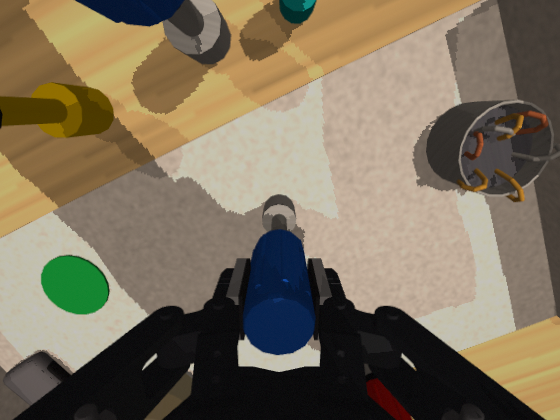

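View pics/s3.png

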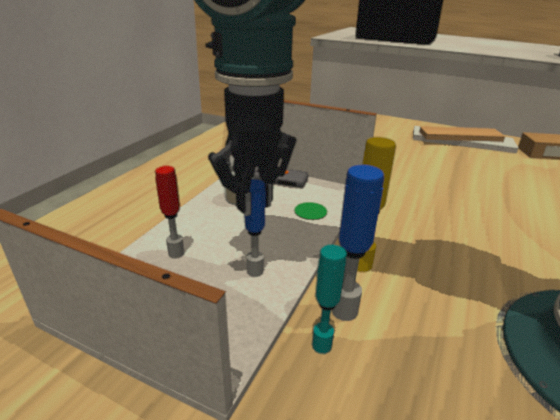

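The driver is gripped at 30.3 mm opening and still standing. Next I lift it 35 mm and carry it slowly; the shift to the pad is ty -0.2045 m, tz +0.083 m.

>>> apply_moves:
  targets: [-0.02,0,0,0,0.8,-0.05,0,0,0,0.8,-0.09,0,0,0,0.8,-0.13,0,0,0,0.8,-0.16,0,0,0,0.8,-0.175,0,0,0,0.8,-0.175,0,0,0,0.8,-0.175,0,0,0,0.8]

```text
clock: 5.65
tcp_pos: [0.5058, 0.0698, 0.1684]
ee_rot: [0.144, 0.692, -0.143, 0.692]
contact_force: [0.7, -0.5, -2.4]
grip_width: 0.0304
```

```bash
python3 - <<'E'
from h import *
s=sense();f=grab_frame('wrist');cv2.imwrite('pics/w4.png',f[:,:,::-1])
g=grab_frame('side');cv2.imwrite('pics/s4.png',g[:,:,::-1])
print(s['clock'],s['tcp_pos'],s['contact_force'],s['grip_width'],s['wrist_torque'])
a=cv2.imread('pics/w3.png')[180:360,200:360];b=f[180:360,200:360,::-1]
c=g[150:290,180:340,::-1]
cv2.imwrite('pics/c4.png',np.hstack([cv2.resize(x,(260,290)) for x in (a,b,c)]))
E
```

```text
5.65 [0.50576716 0.06975029 0.1683869 ] [ 0.67152944 -0.46690549 -2.43002088] 0.030379397845158546 [-0.03681276  0.01162576 -0.00525683]
```

View pics/c4.png

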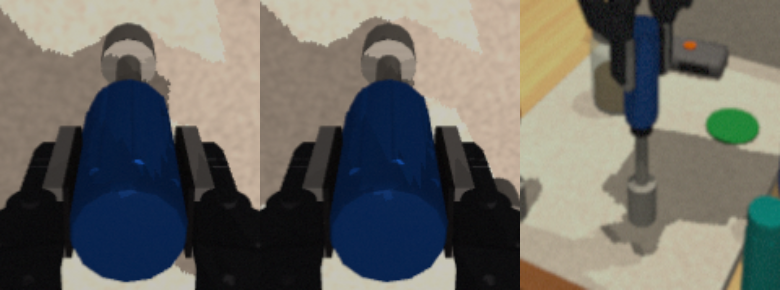

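The driver is lifted with force -2.4 N, close to its weight. Its pose in the jaws hasn't changed, so I'm carrying it to the pad.

>>> apply_moves:
  targets: [0,-0.02,0.01,0,0.8,0,-0.07,0.03,0,0.8,0,-0.14,0.06,0,0.8,0,-0.22,0.09,0,0.8,0,-0.3,0.12,0,0.8,0,-0.38,0.155,0,0.8,0,-0.46,0.19,0,0.8,0,-0.54,0.22,0,0.8]

```text
clock: 6.42
tcp_pos: [0.5029, -0.0489, 0.1682]
ee_rot: [0.144, 0.692, -0.144, 0.692]
contact_force: [0.8, 0.0, -2.9]
grip_width: 0.0299
```

>>> apply_moves:
  targets: [0,-0.08,0.03,0,0.8,0,-0.16,0.06,0,0.8,0,-0.24,0.095,0,0.8,0,-0.32,0.13,0,0.8,0,-0.39,0.16,0,0.8,0,-0.44,0.18,0,0.8,0,-0.47,0.19,0,0.8,0,-0.482,0.193,0,0.8]

```text
clock: 7.08
tcp_pos: [0.4999, -0.1519, 0.1682]
ee_rot: [0.144, 0.692, -0.144, 0.692]
contact_force: [1.3, 0.4, -2.3]
grip_width: 0.0301
```

>>> apply_moves:
  targets: [0,0,0,0,0.8,0,0,0,0,0.8]

```text
clock: 7.25
tcp_pos: [0.5003, -0.1501, 0.1682]
ee_rot: [0.143, 0.692, -0.143, 0.692]
contact_force: [-0.4, 0.3, -2.7]
grip_width: 0.0297
```

```bash
python3 - <<'E'
from h import *
s=sense();f=grab_frame('wrist');cv2.imwrite('pics/w5.png',f[:,:,::-1])
g=grab_frame('side');cv2.imwrite('pics/s5.png',g[:,:,::-1])
print(s['clock'],s['tcp_pos'],s['ee_rot'],s['contact_force'],s['grip_width'])
cv2.imwrite('pics/c5.png',cv2.resize(g[130:270,230:390,::-1],None,fx=4,fy=4,interpolation=cv2.INTER_CUBIC))
T=wristT(s)
print(proj('wrist',(.5,-.151,.017),T))
for x in blobs(mask(f,'green'),200): print(cv2.boundingRect(x),cv2.fitEllipse(x))
E
```

```text
7.25 [ 0.50034374 -0.15010413  0.16824551] [ 0.14334175  0.69248089 -0.14323193  0.69239293] [-0.41618125  0.33132604 -2.68842692] 0.029713665129501757
[277.57786797 197.68918684]
(245, 165, 66, 60) ((277.29718017578125, 193.9080047607422), (59.330196380615234, 64.0428466796875), 90.44645690917969)
```

View pics/w5.png

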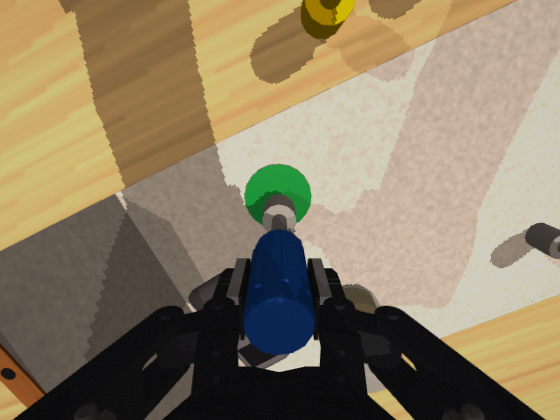

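View pics/c5.png

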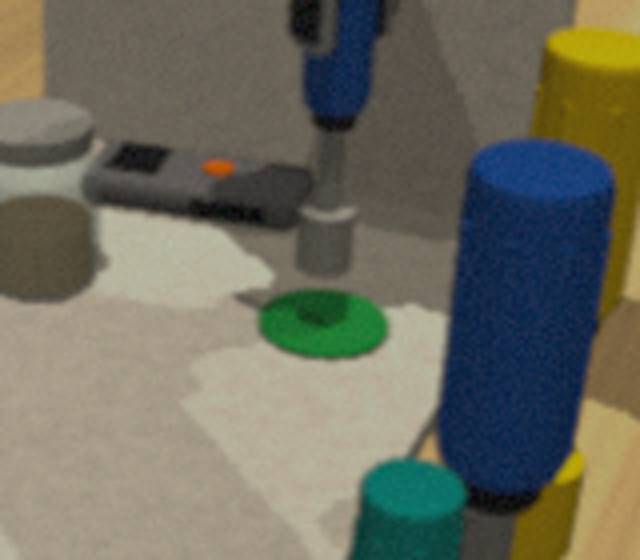

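The pad is centred on the jaw line in the wrist view: it spans columns 245–311, with the socket at 279. Before lowering, I'm checking the upright lean and the pad along tool z.

```bash
python3 - <<'E'
from h import *
s=sense();p=s['tcp_pos'];M=R.from_quat(s['ee_rot']).as_matrix();T=wristT(s)
print('pad near edge',proj('wrist',np.array((.5,-.151,.017))-.034*M[:,2],T))
for z in (.049,.081,.134,.209):
    P=(p[0],p[1],z); print(z,'side',(proj('side',P)-[230,130])*4,'wrist',proj('wrist',P,T))
E
```

```text
pad near edge [277.29343557 164.3369476 ]
0.049 side [321.18084159 269.4413036 ] wrist [278.47744603 207.07003155]
0.081 side [325.38498972 212.00655407] wrist [278.4355523  218.85730947]
0.134 side [332.68804248 111.437147  ] wrist [278.33752214 246.45658446]
0.209 side [343.79092932 -43.49041999] wrist [278.06417557 323.54460882]
```

```bash
python3 - <<'E'
import cv2
f=cv2.imread('pics/w5.png');cv2.imwrite('pics/c5w.png',cv2.resize(f[155:360,220:340],None,fx=2.9,fy=2.9,interpolation=cv2.INTER_CUBIC))
E
```

```text
(no output)
```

View pics/c5w.png

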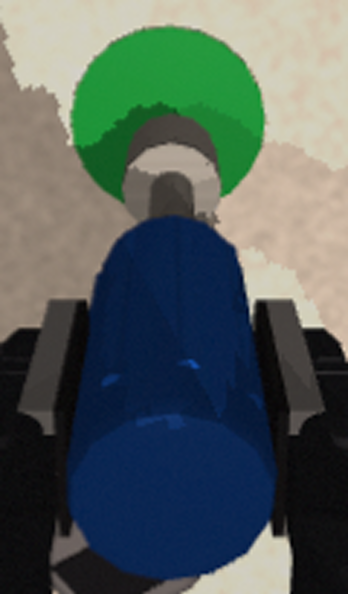

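The socket and handle match a vertical axis within about 1 px, and the pad edge matches too (165 against 164.3). Expected drop is 32 mm, so I'm lowering 28 mm and then taking small steps.

>>> apply_moves:
  targets: [0.02,0,0,0,0.8,0.05,0,0,0,0.8,0.08,0,0,0,0.8,0.105,0,0,0,0.8,0.125,0,0,0,0.8,0.135,0,0,0,0.8,0.14,0,0,0,0.8,0.14,0,0,0,0.8]

```text
clock: 8.02
tcp_pos: [0.5003, -0.1508, 0.1401]
ee_rot: [0.143, 0.692, -0.144, 0.692]
contact_force: [-0.1, -0.7, -2.3]
grip_width: 0.0302
```

>>> apply_moves:
  targets: [0.004,0,0,0,0.8,0.008,0,0,0,0.8,0.01,0,0,0,0.8,0.01,0,0,0,0.8]

```text
clock: 8.35
tcp_pos: [0.5003, -0.1507, 0.1383]
ee_rot: [0.144, 0.692, -0.144, 0.692]
contact_force: [1.5, 0.0, -3.0]
grip_width: 0.03
```

>>> apply_moves:
  targets: [0.0025,0,0,0,0.8,0.005,0,0,0,0.8,0.005,0,0,0,0.8]

```text
clock: 8.6
tcp_pos: [0.5003, -0.1507, 0.1373]
ee_rot: [0.143, 0.692, -0.144, 0.692]
contact_force: [0.4, -0.7, -2.3]
grip_width: 0.0299
```

>>> apply_moves:
  targets: [0.0025,0,0,0,0.8,0.004,0,0,0,0.8,0.004,0,0,0,0.8]

```text
clock: 8.85
tcp_pos: [0.5003, -0.1507, 0.1365]
ee_rot: [0.143, 0.692, -0.144, 0.692]
contact_force: [-1.2, 0.9, -1.9]
grip_width: 0.0301
```

>>> apply_moves:
  targets: [0.002,0,0,0,0.8,0.003,0,0,0,0.8,0.003,0,0,0,0.8]

```text
clock: 9.1
tcp_pos: [0.5007, -0.1509, 0.1364]
ee_rot: [0.144, 0.692, -0.144, 0.693]
contact_force: [-1.3, 0.8, 6.7]
grip_width: 0.0303
```

The foot touched down at TCP z 0.1364, with force rising to +6.7 N. I'm checking before letting go.

```bash
python3 - <<'E'
from h import *
f=grab_frame('wrist');g=grab_frame('side')
a=cv2.resize(f[155:360,200:360,::-1],(375,480));b=cv2.resize(g[130:270,250:370,::-1],(410,480),interpolation=cv2.INTER_CUBIC)
cv2.imwrite('pics/c6.png',np.hstack([a,b]))
E
```

```text
(no output)
```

View pics/c6.png

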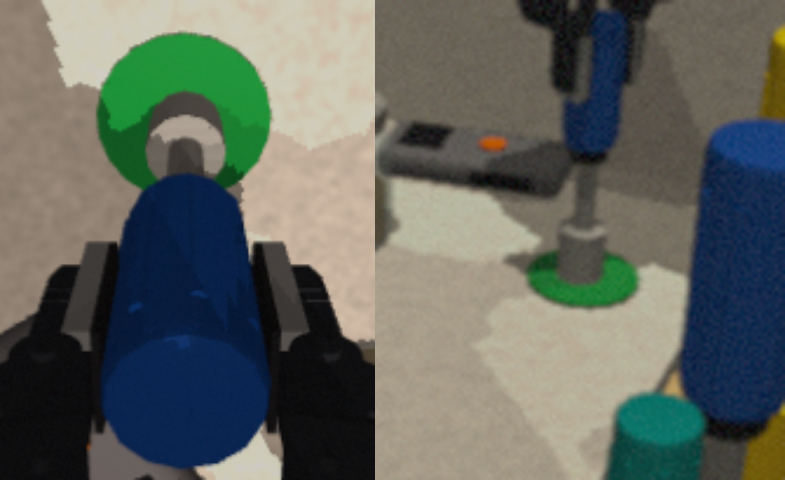

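The foot is centred on the pad in both views, with green showing all round it, and the driver is upright. Now I open gradually.

>>> apply_moves:
  targets: [0,0,0,0,0.7,0,0,0,0,0.66,0,0,0,0,0.63,0,0,0,0,0.6,0,0,0,0,0.57,0,0,0,0,0.54,0,0,0,0,0.5,0,0,0,0,0.45]
  newtons: 20

```text
clock: 9.87
tcp_pos: [0.5003, -0.1508, 0.1359]
ee_rot: [0.144, 0.692, -0.144, 0.692]
contact_force: [-0.3, 0.0, 0.4]
grip_width: 0.0469
```

>>> apply_moves:
  targets: [0,0,0,0,0.35,0,0,0,0,0.2,0,0,0,0,0.05,0,0,0,0,0,0,0,0,0,0,0,0,0,0,0]

```text
clock: 10.37
tcp_pos: [0.5003, -0.1507, 0.1359]
ee_rot: [0.144, 0.692, -0.144, 0.692]
contact_force: [0.7, 0.3, -0.1]
grip_width: 0.0856
```

```bash
python3 - <<'E'
from h import *
s=sense();print(s['clock'],s['grip_width'],s['contact_force'])
f=grab_frame('wrist');g=grab_frame('side')
a=cv2.resize(f[155:380,160:400,::-1],(400,375));b=cv2.resize(g[130:270,250:370,::-1],(380,375),interpolation=cv2.INTER_CUBIC)
cv2.imwrite('pics/c7.png',np.hstack([a,b]))
E
```

```text
10.3667 0.08559001132997462 [ 0.7483233   0.33698257 -0.0505502 ]
```

View pics/c7.png

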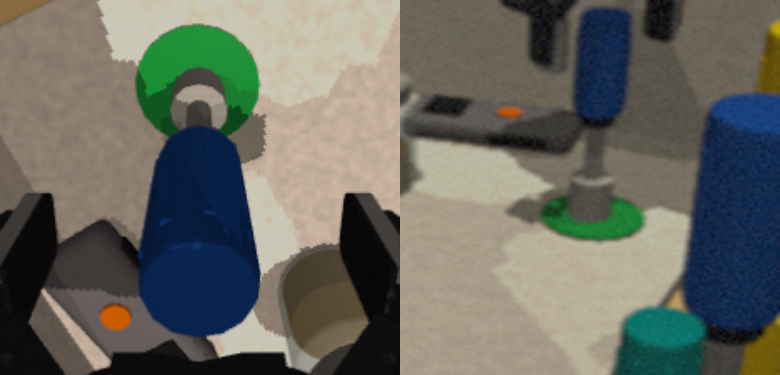

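The driver stands free and the fingers are clear on both sides. I'm withdrawing straight up.

>>> apply_moves:
  targets: [-0.05,0,0,0,0,-0.13,0,0,0,0,-0.22,0,0,0,0,-0.32,0,0,0,0,-0.42,0,0,0,0,-0.52,0,0,0,0,-0.6,0,0,0,0,-0.65,0,0,0,0]

```text
clock: 11.13
tcp_pos: [0.5007, -0.151, 0.2684]
ee_rot: [0.144, 0.692, -0.144, 0.693]
contact_force: [0.2, -0.1, 0.4]
grip_width: 0.0855
```

>>> apply_moves:
  targets: [0,0.08,0,0,0,0,0.2,0,0,0,0,0.34,0,0,0,0,0.48,0,0,0,0,0.62,0,0,0,0,0.75,0,0,0,0,0.8,0,0,0,0,0.8,0,0,0]

```text
clock: 11.8
tcp_pos: [0.5644, -0.0014, 0.2657]
ee_rot: [0.142, 0.693, -0.142, 0.692]
contact_force: [-0.1, 0.0, -0.3]
grip_width: 0.0853
```

```bash
python3 - <<'E'
from h import *
s=sense();print(s['clock'],s['tcp_pos'])
g=grab_frame('side');cv2.imwrite('pics/s8.png',g[:,:,::-1])
t=grab_frame('top');cv2.imwrite('pics/t8.png',t[:,:,::-1])
for n,im in (('side',g),('top',t)):
  for c in ('blue','red','green'):
    for b in blobs(mask(im,c)):print(n,c,cv2.boundingRect(b))
print('expect top', proj('side',(.5,-.151,.177)),proj('top',(.5,-.151,.177)))
E
```

```text
11.8 [ 0.5643563  -0.00137281  0.26566941]
side blue (340, 165, 43, 88)
side blue (305, 133, 17, 41)
side red (156, 166, 23, 49)
side green (295, 204, 31, 15)
expect top [315.17048677 135.9874189 ] [386.90098031 216.44515033]
```

View pics/s8.png

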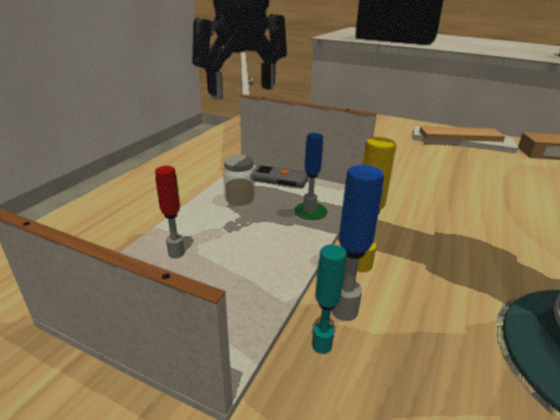

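View pics/t8.png

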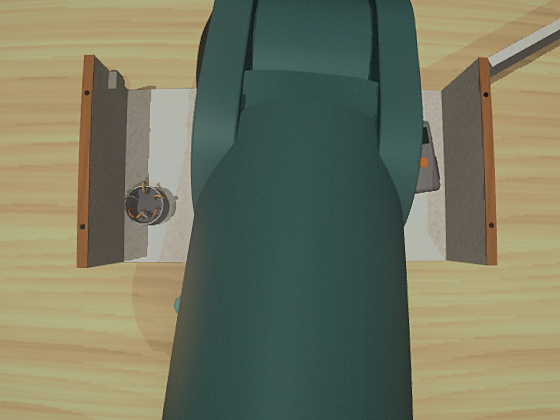

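The side view shows the blue driver upright on the pad, with its top at about (314,136) against an expected (315,136). The red driver's box is unchanged and the jar is where it was. The arm blocks the top view. Nothing touches the robot, so I'm handing in.

```bash
python3 -c "
from rig import *
print(hand_in())"
```

```text
the job is handed in; nothing more can be done
None
```

I gripped the small blue nut driver by its upper handle, lifted it 35 mm, carried it upright to the green pad, and let go only after the wrist force showed its foot was on the pad. I then opened the fingers, drew the arm clear and handed the job in at about 12 s.

- **Placement:** the side view shows the driver standing upright. Its top is within about 1 px of where a centred driver should be. Views taken before and just after letting go show green all around the foot.
- **Bystanders:** the red driver's image box is the same as at the start, and the jar looks unmoved by eye in the side view.
- **Not checked:** the arm blocked the final top view, so the end state is confirmed only by the side camera and the earlier wrist view.
- **Disagreements:** my first two-camera position was about 1.8 mm off the wrist view at the handle, so I corrected it before gripping.

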